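Release the cam lock and push the pastry cutter home in the rounding jig

ROBOT

A 7-joint arm with a two-finger parallel gripper is mounted at the origin on a cart in front of the work surface, level with it; the furniture and walls round the work are solid. World frame = base frame: x ahead of the robot, y to its left, z up, the work surface at z = 0. Lengths are in m, angles in rad, forces in N, time in s.
With the tool pointing down it reaches from about 0.4 to 0.85 m from the base axis. Payload 4.5 kg.
Tool frame: the origin (TCP) lies between the finger pads; the fingertips stand arm.tip_extent ahead of it and the grasp point (between the pads) lies 11 mm behind it (arm.tip_extent is the distance from the TCP to the fingertips, in m); z points along the fingers, y is the line along which they close (so a half turn about z gives the same grasp; the last joint's range is limited). The gripper opens to 88 mm and grips with 3 to 60 N. Pads are 18 mm wide; open, the fingers measure 123 mm over their backs; the gripper's body (75 mm by 187 mm) begins 45 mm behind the grasp point.
Start: joints at [1.208, 0.689, -0.195, 1.565, 0.157, 0.902, -0.215], TCP at [0.242, -0.576, 0.247] pointing down, gripper open.
Joint ranges: [-3.01, 3.01], [-0.46, 2.08], [-1.47, 1.51], [0.13, 2.56], [-1, 4.14], [0.04, 2.09], [-2.66, 2.66]. Speed limits (rad/s): [2.57, 2.57, 3.14, 3.14, 3.14, 3.14, 3.14].

INTERFACE

Orientations are given as [roll, pitch, yaw] about the fixed x, y, z axes, in that order (R = Rz(yaw) Ry(pitch) Rx(roll)).
In Python, from bench import arm gives the robot as it stands.
- The arm moves only by the tool drive_tool, never from a script. Its argument "increments" is a list of rows, each an object of numbers: "claw": the gripper command: -1 is fully open, 1 is shut, values between are in proportion; "dx", "dy", "dz": the shift along the tool's x, y, z in cm; "rx", "ry", "rz": the turn, a rotation vector about the tool's x, y, z in rad. A call has 1 to 20 rows; each row shifts and turns the commanded pose from where the row before left it, along the tool's axes as they then stand; what a row does not reach is not made up. A row lasts 1/12 s, in which the tool goes at most 41.7 mm and 7.16 degrees, less where a joint would pass 70% of its speed; a pose out of reach is approached as far as the arm can. A call with a gripper value outside its range is refused whole. The fingers move at their own pace and stop on an object; the grip force is fixed at half the most. Time passes only in rows, so rows that do not move let the fingers close. It gives the time, the measured TCP pose, the force, the opening and the grip force at its end, in the units of the state.
- arm.state(): the state, without advancing time (a new reading comes with each control period).
- arm.read_camera(name): name is "side" or "top" or "wrist"; returns (picture, depth): 480x640x3 uint8, red, green, blue; 480x640 float32, m along the optical axis (not along the pixel's ray), 0 where there is no reading.
- arm.camera_params(name): a dict with "fov_y" (degrees; the focal length in pixels is half the picture's height over the tangent of half this angle, whatever the lens; pixels are square), "cx", "cy" (the principal point, pixels), "rvec" (rotation vector, rad) and "tvec" (3), from world to camera coordinates, as OpenCV has them; the wrist camera has in their place "mount" (4x4, takes a point from camera to tool coordinates, whose origin is the TCP and whose axes are the flange's). Camera axes: x right, y down, z forward; pixel columns grow to the right and rows downward; lengths in m; the calibration is good to about 2 mm. A picture is of the moment at which its call begins: read the wrist's pose just before it. camera_params takes no time and is no camera call.
- arm.job_done(): hands the job in; it is judged then, once.
The state is a dict: "time": time; "q": joint angles; "joint_velocities": joint speeds; "effort": joint torques, N m; "tcp_pos": TCP position; "eef_rot": TCP orientation; "contact_force": force on the tool from outside, world axes, zero at the start; "moment": the same for the moment, N m; "width": opening from 0.0 (shut) to 1.0 (fully open); "grip_force": force on a finger pad.
Only numpy, scipy, OpenCV 4.12 (cv2) and the standard library are available. Lean on these libraries where they do the work, as an engineer would, in place of code of your own. Each camera call takes 0.05 s, during which the arm holds its last target. There are 200 camera calls.

TASK

A round pastry cutter stands loose in the white rounding jig, but the jig's yellow cam blocks the blue pusher. Using only the fingers, first push the cam's lever round by its red pin until it points straight back over the pusher's roller (low point of the cam facing the roller); only then push the blue push plate forward until the pusher is fully home and the cutter is seated in the V-stop. Do not touch, tip or lift the cutter itself, and leave the other things where they are.

Things in the scene. Friction and masses are not known exactly. Their poses are not given: they have to be found in the camera images.
- jig: white base plate 250 x 220 x 12 mm, fixed to the worktop at any place and yaw. Origin: centre of its underside; z up; x is the way the blue pusher slides (forward, to the aluminium V-stop, two jaws 30 mm high); y points left to the cam side. The pusher slides along the line y = -60 mm; the cam turns about x = 25, y = 60 mm.
- pusher (a joint): travel of the blue pusher along the jig's x, m: 0 fully back, 0.060 fully home at its stop; starts from 0 to 0.015. About 3 N of friction; stays where left. Its front face (60 mm wide) is at jig x = -39.5 mm + travel. With the cam's high point facing its roller it is stopped at about 0.037; with the low point facing it, it can go home.
- push_face (a point): middle of the back of the pusher's upright push plate (blue, 50 mm wide across the slide, 10 mm thick, top 86 mm above the worktop); the point is 60 mm above the worktop and moves with the pusher. The pusher's slab behind and below the plate is 24.5 mm high and reaches 36 mm back from it.
- cam (a joint): angle of the yellow cam about the vertical, rad, counter-clockwise from above positive. 0: lever along the jig's +x, high point at the roller. 3.14 or -3.14 (same position): lever straight back over the roller, low point at it. Starts from -1.3 to 1.3, turns either way (limits 4.5 and -4.5); friction of 0.35 N m (6 N at the pin) holds it where left.
- lever_pin (a point): point on the axis of the upright round red pin at the end of the cam's dark lever, 70 mm above the worktop and 60 mm from the cam's axis. The pin is 16 mm thick and stands from the lever (top 41 mm above the worktop) up to 86 mm; it moves with the cam.
- cam_pivot (a point): point on the cam's vertical axis, 41 mm above the worktop, fixed in the jig. The cam is a disc of radius 28 mm, 12 mm off-centre, 15 to 31 mm above the worktop; its lever always points to its low side.
- roller_axis (a point): top of the axis of the pusher's steel roller (radius 10 mm, the cam's follower), 34 mm above the worktop; moves with the pusher, at jig x = -62.5 mm + travel, y = 60 mm. The blue follower arm behind it runs across to the pusher and is no higher.
- cutter: round grey metal pastry cutter, 67 mm wide, 38 mm high, standing loose on the base plate between pusher and V-stop. Origin: centre of its underside. It slides easily. The pusher is to slide it into the V-stop.
- cutter_seat (a point): where the cutter's origin lies when seated in the V-stop (jig x = 55, y = -60 mm, on the base plate's top).
- coupler: white ribbed plastic piping coupler, 29 mm wide, 20 mm high, standing loose on the far left corner of the jig's base plate; bystander, origin under its centre
- jam_jar: jam jar with yellow lid, 71 mm wide, 110 mm high, left of the jig; bystander, origin under its centre
- sprinkles: glass shaker with yellow cap, 42 mm wide, 106 mm high, behind the jig; bystander, origin under its centre
- small_cutter: small grey round pastry cutter, 43 mm wide, 38 mm high, on the worktop left of the jig; bystander, origin under its centre
- pink_gel: white bottle with pink cap, 29 mm wide, 83 mm high, left of the jig; bystander, origin under its centre
- blue_gel: white bottle with blue-green cap, 29 mm wide, 83 mm high, behind the jig; bystander, origin under its centre
- tumbler: clear tumbler, 86 mm wide, 174 mm high, left of the jig; bystander, origin under its centre

How it is judged:
On the way, in this order (a step that is already met when the one before it is completed fails the run):
1. the cam is turned to its low point (within 0.4 rad) while the pusher is still back (travel under 25 mm) ((value of joint cam between 2.74 and 3.54 rad or value of joint cam between -3.54 and -2.74 rad) and value of joint pusher below 0.025 m), for 0.2 s.
2. the pusher is home (travel over 57 mm) with the cam still low ((value of joint cam between 2.74 and 3.54 rad or value of joint cam between -3.54 and -2.74 rad) and value of joint pusher above 0.057 m), for 0.2 s.
At the end, for the whole second after the job is handed in: cam lever within 0.4 rad of pointing straight back over the roller, pusher travel over 57 of 60 mm, cutter upright (within 0.06 rad) and at rest within 4 mm of its seat in the V-stop (all of step 2 and distance between cutter and cutter_seat below 0.004 m and angle between cutter's own z axis and vertical below 0.06 rad and linear speed of cutter below 0.01 m/s); the robot touches nothing.
It fails at once if the arm or the gripper's body, rather than the fingers, pushes on the jig, its cam or its pusher (contact force between the arm and jig above 3 N).
It fails at once if the pusher is pushed forward (travel over 30 mm) while the cam is not at its low point (value of joint pusher above 0.03 m and not (value of joint cam between 2.6 and 3.68 rad or value of joint cam between -3.68 and -2.6 rad)).
It fails at once if the fingers or arm touch the cutter (contact force between any of the fingers, the arm and cutter above 0.5 N).
It fails at once if the cutter is lifted (12 mm) or tipped (0.3 rad) (z of cutter in the frame of cutter_seat above 0.012 m or angle between cutter's own z axis and vertical above 0.3 rad).
It fails at once if a bystander is moved by more than 20 mm or tipped over (distance of any of coupler, jam_jar, sprinkles, small_cutter, pink_gel, blue_gel, tumbler from where it was at the start of the episode above 0.02 m or angle between any of coupler, jam_jar, sprinkles, small_cutter, pink_gel, blue_gel, tumbler's own z axis and vertical above 0.3 rad).
It also fails if it takes over 51 s, if anything falls off the work surface, if the arm or the gripper's body presses on something with over 40 N, if the wrist force passes 120 N, or if a joint passes its speed limit or range.

## Working session

There is one attempt and no reset: what is moved stays moved. The work goes in short steps, Python scripts to look and compute and a tool call to move; the robot and the scene stay as the last step left them, time stands still between calls to the robot, and variables do not carry over. Pictures are saved under pics/ and viewed, at most 10 in all, crops included, and the job is handed in when it is done.

Besides the shell and the picture viewer there is one more tool, called after "Emit:" by a JSON object that holds its "api" and its "payload", one argument or row to a line. drive_tool: Moves the arm, as the interface text tells. Its arguments: {"type":"object","properties":{"increments":{"type":"array"}},"required":["increments"]}

```bash
mkdir -p pics; cat > h.py <<'E'
import numpy as np, cv2
from scipy.spatial.transform import Rotation as Ro
from bench import arm
def cam(name):
    p=arm.camera_params(name); f=240/np.tan(np.radians(p['fov_y']/2))
    K=np.array([[f,0,p['cx']],[0,f,p['cy']],[0,0,1]])
    if 'mount' in p:
        s=arm.state(); T=np.eye(4); T[:3,:3]=Ro.from_euler('xyz',s['eef_rot']).as_matrix(); T[:3,3]=s['tcp_pos']
        M=T@np.array(p['mount']); R=M[:3,:3]; c=M[:3,3]
    else:
        R=cv2.Rodrigues(np.array(p['rvec'],float))[0].T; c=-R@np.array(p['tvec'],float).ravel()
    return K,R,c
def ray(name,uv,z,C=None):
    K,R,c=C or cam(name); d=R@np.linalg.solve(K,[uv[0],uv[1],1]); return c+d*(z-c[2])/d[2]
def proj(name,P,C=None):
    K,R,c=C or cam(name); q=K@(R.T@(np.array(P)-c)); return q[:2]/q[2]
def cloud(name,dep,C=None):
    K,R,c=C or cam(name); v,u=np.mgrid[:480,:640]
    d=np.stack([(u-K[0,2])/K[0,0],(v-K[1,2])/K[1,1],np.ones_like(u,float)],-1)*dep[...,None]
    return d@R.T+c
E
python3 - <<'E'
from h import *
for n in ('top','side'):
    C=cam(n); print(n,C[2],C[1][:,2]); im,d=arm.read_camera(n); np.savez(n+'0.npz',im=im,d=d); cv2.imwrite(f'pics/{n}0.png',im[...,::-1])
print(arm.state(), arm.tip_extent)
E
```

```text
top [0.42233848 0.31779563 1.52962426] [ 0.1121954  -0.02215992 -0.99343904]
side [ 0.31225172 -0.36553108  0.55033161] [ 0.32662488  0.77097235 -0.54673378]
{'time': 0.1, 'q': array([ 1.20778354,  0.68988536, -0.19454142,  1.56622768,  0.1572981 ,
        0.90254477, -0.21507314]), 'joint_velocities': array([-0.00134998, -0.00331239,  0.00035671, -0.00264208, -0.0006416 ,
       -0.00065096,  0.00019638]), 'effort': array([-2.96604820e-03, -5.28499174e+01, -1.27132941e+00, -1.53835684e+01,
       -5.25315839e-02,  1.99581518e-03,  7.49242554e-05]), 'tcp_pos': array([ 0.24130197, -0.57592971,  0.24600328]), 'eef_rot': array([-3.13992373e+00,  1.14618964e-04,  3.96929829e-01]), 'contact_force': array([-0.26927345,  0.53924386, -0.9706053 ]), 'moment': array([-0.02768325, -0.00335675,  0.00986104]), 'grip_force': 0.0, 'width': 1.000721303282851} 0.008
```

View pics/top0.png

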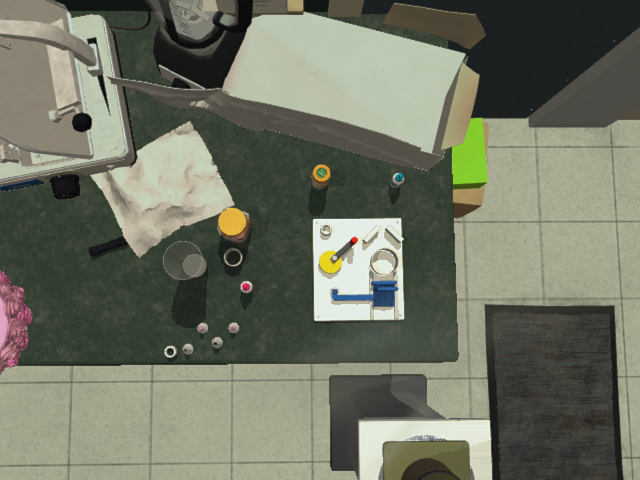

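View pics/side0.png

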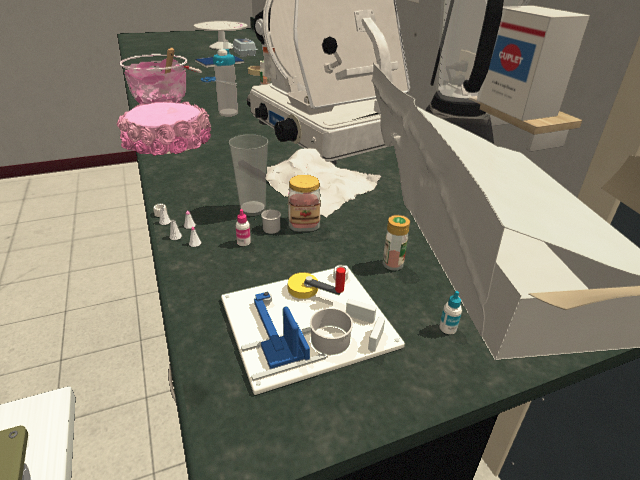

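The top view shows the jig's plate at about (314..404, 219..321), with x up in the image. The cam is at (331,262), the pin at (354,240), the push plate at (385,287) and the cutter at (384,262). The side view agrees.

```bash
python3 - <<'E'
from h import *
im=np.load('top0.npz')['im']
cv2.imwrite('pics/c1.png',cv2.resize(im[208:332,302:418],None,fx=4.8,fy=4.8,interpolation=cv2.INTER_CUBIC)[...,::-1])
im=np.load('side0.npz')['im']
cv2.imwrite('pics/c2.png',cv2.resize(im[255:395,215:410],None,fx=4,fy=4,interpolation=cv2.INTER_CUBIC)[...,::-1])
E
```

```text
(no output)
```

View pics/c1.png

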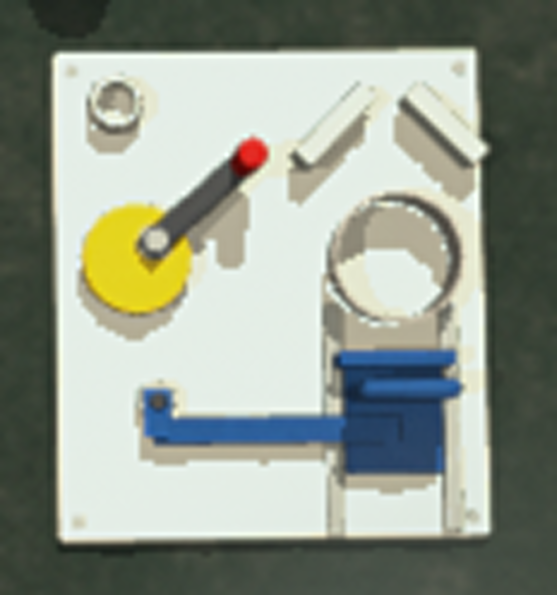

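View pics/c2.png

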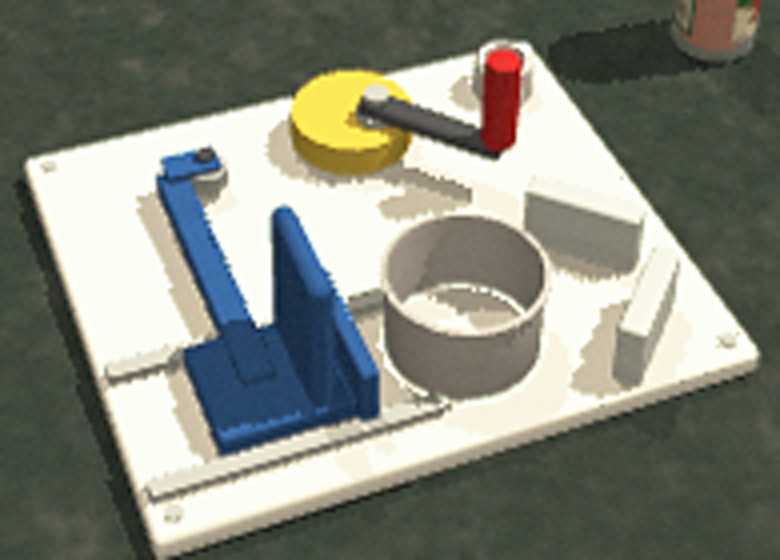

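The crops show: 
- **c1:** plate corners (53,50), (476,48), (58,542), (490,538); pin top (253,153); pivot (155,239); push-plate top (411,387).
- **c2:** pin top (503,58); pivot (375,92).

```bash
cat >> h.py <<'E'
def tri(a,b):
    A=[];B=[]
    for n,uv in (a,b):
        K,R,c=cam(n); d=R@np.linalg.solve(K,[*uv,1]); d/=np.linalg.norm(d); P=np.eye(3)-np.outer(d,d); A.append(P);B.append(P@c)
    return np.linalg.lstsq(np.vstack(A),np.hstack(B),rcond=None)[0]
t=lambda x,y:(302+(x+.5)/4.8-.5,208+(y+.5)/4.8-.5)
s=lambda x,y:(215+(x+.5)/4-.5,255+(y+.5)/4-.5)
E
python3 - <<'E'
from h import *
np.set_printoptions(precision=4,suppress=True)
c=[ray('top',t(*p),.012)[:2] for p in [(53,50),(476,48),(490,538),(58,542)]]
ctr=np.mean(c,0); xv=(c[0]+c[1]-c[2]-c[3])/2; yv=(c[0]+c[3]-c[1]-c[2])/2
print(np.array(c),ctr,np.linalg.norm(xv),np.linalg.norm(yv),np.arctan2(xv[1],xv[0]),np.arctan2(-yv[0],yv[1]))
cs=[ray('side',s(*p),.012)[:2] for p in [(533,40),(760,355),(160,552),(27,160)]]
print('side',np.array(cs),np.mean(cs,0))
print('pin',tri(('top',t(253,153)),('side',s(503,58))),ray('top',t(253,153),.086))
print('piv',tri(('top',t(155,239)),('side',s(375,92))),ray('top',t(155,239),.045))
print('plate top mid',ray('top',t(411,387),.086), 'ends', ray('top',t(362,387),.086),ray('top',t(460,387),.086))
print('roller',ray('top',t(158,401),.036),'cutter',ray('top',t(394,258),.05))
d=np.load('top0.npz')['d'];P=cloud('top',d); 
yw=np.arctan2(xv[1],xv[0]); R=np.array([[np.cos(yw),np.sin(yw)],[-np.sin(yw),np.cos(yw)]])
L=(P[...,:2]-ctr)@R.T
m=(P[...,2]>.07)&(abs(L)<.12).all(-1); 
for k in L[m].round(4)[:0]: pass
a=m&(L[...,1]<-.02); b=m&(L[...,1]>-.02)
print('plate jig',L[a].min(0),L[a].max(0),P[a][:,2].max(),'pin jig',L[b].mean(0),P[b][:,2].max(), a.sum(),b.sum())
E
```

```text
[[0.6421 0.2659]
 [0.642  0.0474]
 [0.3911 0.0467]
 [0.3911 0.2658]] [0.5166 0.1565] 0.25096052742203506 0.21880021598979704 0.0014870810219259206 -0.00013564847681418906
side [[0.6433 0.2628]
 [0.6409 0.0442]
 [0.3937 0.0392]
 [0.3928 0.2605]] [0.5177 0.1517]
pin [0.5807 0.1709 0.0849] [0.5801 0.1712 0.086 ]
piv [0.5418 0.2167 0.0426] [0.5416 0.2169 0.045 ]
plate top mid [0.4655 0.0965 0.086 ] ends [0.4657 0.1203 0.086 ] [0.4653 0.0726 0.086 ]
roller [0.461  0.2159 0.036 ] cutter [0.5309 0.098  0.05  ]
plate jig [-0.0555 -0.0828] [-0.0479 -0.0355] 0.09571145014556759 pin jig [0.0628 0.0153] 0.0946937615346024 86 40
```

Emit:
{"api": "drive_tool", "payload": {
  "increments": [
    {"dx": 2.6,"dy": -2.4,"claw": 0.32},
    {"dx": 2.6,"dy": -2.4,"claw": 0.32},
    {"dx": 2.6,"dy": -2.4,"claw": 0.32},
    {"dx": 2.6,"dy": -2.4,"claw": 0.32},
    {"dx": 2.6,"dy": -2.4,"claw": 0.32},
    {"dx": 2.6,"dy": -2.4,"claw": 0.32},
    {"dx": 2.6,"dy": -2.4,"claw": 0.32},
    {"dx": 2.6,"dy": -2.4,"claw": 0.32},
    {"dx": 2.6,"dy": -2.4,"claw": 0.32},
    {"dx": 2.6,"dy": -2.4,"claw": 0.32},
    {"dx": 2.6,"dy": -2.4,"claw": 0.32},
    {"dx": 2.6,"dy": -2.4,"claw": 0.32},
    {"dx": 2.6,"dy": -2.4,"claw": 0.32},
    {"dx": 2.6,"dy": -2.4,"claw": 0.32},
    {"dx": 2.6,"dy": -2.4,"claw": 0.32},
    {"dx": 2.6,"dy": -2.4,"claw": 0.32},
    {"dx": 2.6,"dy": -2.4,"claw": 0.32},
    {"dx": 2.6,"dy": -2.4,"claw": 0.32},
    {"dx": 2.6,"dy": -2.4,"claw": 0.32},
    {"dx": 2.6,"dy": -2.4,"claw": 0.32}
  ]
}}

```text
$.increments[0]: bad value
```

Emit:
{"api": "drive_tool", "payload": {
  "increments": [
    {"rz": -0.11,"claw": 0.32},
    {"rz": -0.11,"claw": 0.32},
    {"rz": -0.11,"claw": 0.32},
    {"rz": -0.11,"claw": 0.32},
    {"rz": -0.11,"claw": 0.32},
    {"rz": -0.11,"claw": 0.32},
    {"rz": -0.11,"claw": 0.32},
    {"rz": -0.11,"claw": 0.32},
    {"rz": -0.11,"claw": 0.32},
    {"rz": -0.11,"claw": 0.32},
    {"rz": -0.11,"claw": 0.32},
    {"rz": -0.11,"claw": 0.32},
    {"rz": -0.11,"claw": 0.32},
    {"rz": -0.11,"claw": 0.32},
    {"rz": -0.11,"claw": 0.32},
    {"rz": -0.11,"claw": 0.32},
    {"rz": -0.11,"claw": 0.32},
    {"claw": 0.32},
    {"claw": 0.32}
  ]
}}

```text
$.increments[0]: bad value
```

Emit:
{"api": "drive_tool", "payload": {
  "increments": [
    {"claw": 0.32,"dx": 2.6,"dy": -2.4,"dz": 0,"rx": 0,"ry": 0,"rz": 0}
  ]
}}

```text
time: 0.18
tcp_pos: [0.2514, -0.5499, 0.2459]
eef_rot: [3.138, 0.005, 0.387]
contact_force: [0.9, -1.0, -0.3]
width: 0.948
grip_force: 0.0
```

Emit:
{"api": "drive_tool", "payload": {
  "increments": [
    {"claw": 0.32,"dx": 2.6,"dy": -2.4,"dz": 0,"rx": 0,"ry": 0,"rz": 0},
    {"claw": 0.32,"dx": 2.6,"dy": -2.4,"dz": 0,"rx": 0,"ry": 0,"rz": 0},
    {"claw": 0.32,"dx": 2.6,"dy": -2.4,"dz": 0,"rx": 0,"ry": 0,"rz": 0},
    {"claw": 0.32,"dx": 2.6,"dy": -2.4,"dz": 0,"rx": 0,"ry": 0,"rz": 0},
    {"claw": 0.32,"dx": 2.6,"dy": -2.4,"dz": 0,"rx": 0,"ry": 0,"rz": 0},
    {"claw": 0.32,"dx": 2.6,"dy": -2.4,"dz": 0,"rx": 0,"ry": 0,"rz": 0},
    {"claw": 0.32,"dx": 2.6,"dy": -2.4,"dz": 0,"rx": 0,"ry": 0,"rz": 0},
    {"claw": 0.32,"dx": 2.6,"dy": -2.4,"dz": 0,"rx": 0,"ry": 0,"rz": 0},
    {"claw": 0.32,"dx": 2.6,"dy": -2.4,"dz": 0,"rx": 0,"ry": 0,"rz": 0},
    {"claw": 0.32,"dx": 2.6,"dy": -2.4,"dz": 0,"rx": 0,"ry": 0,"rz": 0},
    {"claw": 0.32,"dx": 2.6,"dy": -2.4,"dz": 0,"rx": 0,"ry": 0,"rz": 0},
    {"claw": 0.32,"dx": 2.6,"dy": -2.4,"dz": 0,"rx": 0,"ry": 0,"rz": 0},
    {"claw": 0.32,"dx": 2.6,"dy": -2.4,"dz": 0,"rx": 0,"ry": 0,"rz": 0},
    {"claw": 0.32,"dx": 2.6,"dy": -2.4,"dz": 0,"rx": 0,"ry": 0,"rz": 0},
    {"claw": 0.32,"dx": 2.6,"dy": -2.4,"dz": 0,"rx": 0,"ry": 0,"rz": 0},
    {"claw": 0.32,"dx": 2.6,"dy": -2.4,"dz": 0,"rx": 0,"ry": 0,"rz": 0},
    {"claw": 0.32,"dx": 2.6,"dy": -2.4,"dz": 0,"rx": 0,"ry": 0,"rz": 0},
    {"claw": 0.32,"dx": 2.6,"dy": -2.4,"dz": 0,"rx": 0,"ry": 0,"rz": 0},
    {"claw": 0.32,"dx": 2.6,"dy": -2.4,"dz": 0,"rx": 0,"ry": 0,"rz": 0},
    {"claw": 0.32,"dx": 2.6,"dy": -2.4,"dz": 0,"rx": 0,"ry": 0,"rz": 0}
  ]
}}

```text
time: 1.85
tcp_pos: [0.5505, 0.1011, 0.2464]
eef_rot: [3.142, 0.001, 0.397]
contact_force: [0.8, -0.7, -0.2]
width: 0.342
grip_force: 0.0
```

Emit:
{"api": "drive_tool", "payload": {
  "increments": [
    {"claw": 0.32,"dx": 0,"dy": 0,"dz": 0,"rx": 0,"ry": 0,"rz": -0.11},
    {"claw": 0.32,"dx": 0,"dy": 0,"dz": 0,"rx": 0,"ry": 0,"rz": -0.11},
    {"claw": 0.32,"dx": 0,"dy": 0,"dz": 0,"rx": 0,"ry": 0,"rz": -0.11},
    {"claw": 0.32,"dx": 0,"dy": 0,"dz": 0,"rx": 0,"ry": 0,"rz": -0.11},
    {"claw": 0.32,"dx": 0,"dy": 0,"dz": 0,"rx": 0,"ry": 0,"rz": -0.11},
    {"claw": 0.32,"dx": 0,"dy": 0,"dz": 0,"rx": 0,"ry": 0,"rz": -0.11},
    {"claw": 0.32,"dx": 0,"dy": 0,"dz": 0,"rx": 0,"ry": 0,"rz": -0.11},
    {"claw": 0.32,"dx": 0,"dy": 0,"dz": 0,"rx": 0,"ry": 0,"rz": -0.11},
    {"claw": 0.32,"dx": 0,"dy": 0,"dz": 0,"rx": 0,"ry": 0,"rz": -0.11},
    {"claw": 0.32,"dx": 0,"dy": 0,"dz": 0,"rx": 0,"ry": 0,"rz": -0.11},
    {"claw": 0.32,"dx": 0,"dy": 0,"dz": 0,"rx": 0,"ry": 0,"rz": -0.11},
    {"claw": 0.32,"dx": 0,"dy": 0,"dz": 0,"rx": 0,"ry": 0,"rz": -0.11},
    {"claw": 0.32,"dx": 0,"dy": 0,"dz": 0,"rx": 0,"ry": 0,"rz": -0.11},
    {"claw": 0.32,"dx": 0,"dy": 0,"dz": 0,"rx": 0,"ry": 0,"rz": -0.11},
    {"claw": 0.32,"dx": 0,"dy": 0,"dz": 0,"rx": 0,"ry": 0,"rz": -0.11},
    {"claw": 0.32,"dx": 0,"dy": 0,"dz": 0,"rx": 0,"ry": 0,"rz": -0.11},
    {"claw": 0.32,"dx": 0,"dy": 0,"dz": 0,"rx": 0,"ry": 0,"rz": -0.11},
    {"claw": 0.32,"dx": 0,"dy": 0,"dz": 0,"rx": 0,"ry": 0,"rz": 0},
    {"claw": 0.32,"dx": 0,"dy": 0,"dz": 0,"rx": 0,"ry": 0,"rz": 0}
  ]
}}

```text
time: 3.43
tcp_pos: [0.5502, 0.0992, 0.2463]
eef_rot: [-3.141, -0.001, 2.264]
contact_force: [-0.8, -0.3, -1.0]
width: 0.335
grip_force: 0.0
```

Emit:
{"api": "drive_tool", "payload": {
  "increments": [
    {"claw": 0.32,"dx": 0.9,"dy": 1.73,"dz": 1.5,"rx": 0,"ry": 0,"rz": 0},
    {"claw": 0.32,"dx": 0.9,"dy": 1.73,"dz": 1.5,"rx": 0,"ry": 0,"rz": 0},
    {"claw": 0.32,"dx": 0.9,"dy": 1.73,"dz": 1.5,"rx": 0,"ry": 0,"rz": 0},
    {"claw": 0.32,"dx": 0.92,"dy": 1.72,"dz": 1.5,"rx": 0,"ry": 0,"rz": 0},
    {"claw": 0.32,"dx": 0,"dy": 0,"dz": 0,"rx": 0,"ry": 0,"rz": 0},
    {"claw": 0.32,"dx": 0,"dy": 0,"dz": 0,"rx": 0,"ry": 0,"rz": 0}
  ]
}}

```text
time: 3.93
tcp_pos: [0.5795, 0.1723, 0.1859]
eef_rot: [-3.14, -0.001, 2.267]
contact_force: [-0.8, -0.8, 0.3]
width: 0.34
grip_force: 0.0
```

```bash
python3 - <<'E'
from h import *
C=cam('wrist'); im,d=arm.read_camera('wrist'); 
print(arm.state()['tcp_pos'],[proj('wrist',p,C) for p in [(.5801,.1712,.086),(.5417,.2168,.042)]])
cv2.imwrite('pics/w1.png',im[...,::-1])
np.savez('w1.npz',im=im,K=C[0],R=C[1],c=C[2])
hsv=cv2.cvtColor(im,cv2.COLOR_RGB2HSV);m=((hsv[...,0]<6)|(hsv[...,0]>174))&(hsv[...,1]>180)&(hsv[...,2]>90)
n,l,st,ce=cv2.connectedComponentsWithStats(m.astype('uint8'))
for i in range(1,n):
    if st[i,4]>100: print(st[i],ce[i])
E
```

```text
[0.57989796 0.17107641 0.1866254 ] [array([312.17983969, 241.16507814]), array([312.10298802, 142.72239081])]
[300 216  24  36 583] [312.83876501 235.55231561]
```

View pics/w1.png

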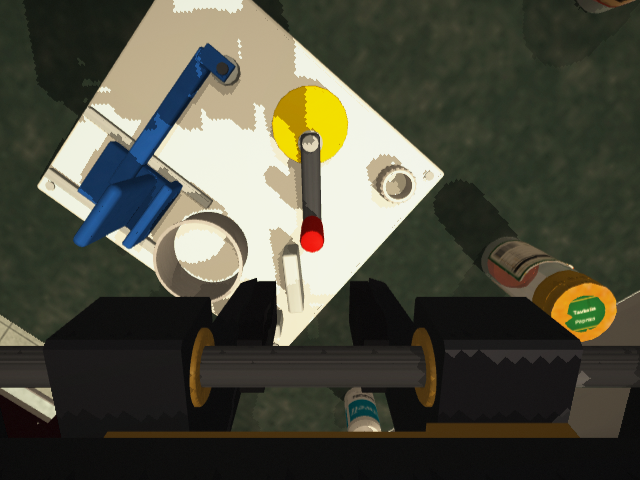

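The pin (312,240) and pivot (310,143) sit exactly where predicted, so I can go down over the pin.

Emit:
{"api": "drive_tool", "payload": {
  "increments": [
    {"claw": 0.32,"dx": 0,"dy": 0,"dz": 2.0,"rx": 0,"ry": 0,"rz": 0},
    {"claw": 0.32,"dx": 0,"dy": 0,"dz": 2.0,"rx": 0,"ry": 0,"rz": 0},
    {"claw": 0.32,"dx": 0,"dy": 0,"dz": 2.0,"rx": 0,"ry": 0,"rz": 0},
    {"claw": 0.32,"dx": 0,"dy": 0,"dz": 2.0,"rx": 0,"ry": 0,"rz": 0},
    {"claw": 0.32,"dx": 0,"dy": 0,"dz": 2.0,"rx": 0,"ry": 0,"rz": 0},
    {"claw": 0.32,"dx": 0,"dy": 0,"dz": 1.5,"rx": 0,"ry": 0,"rz": 0},
    {"claw": 0.32,"dx": 0,"dy": 0,"dz": 0.7,"rx": 0,"ry": 0,"rz": 0},
    {"claw": 0.32,"dx": 0,"dy": 0,"dz": 0,"rx": 0,"ry": 0,"rz": 0},
    {"claw": 0.32,"dx": 0,"dy": 0,"dz": 0,"rx": 0,"ry": 0,"rz": 0}
  ]
}}

```text
time: 4.73
tcp_pos: [0.5807, 0.1709, 0.0656]
eef_rot: [3.141, 0.001, 2.265]
contact_force: [0.2, -0.1, -0.2]
width: 0.339
grip_force: 0.0
```

Emit:
{"api": "drive_tool", "payload": {
  "increments": [
    {"claw": 0.32,"dx": 0.02,"dy": -0.48,"dz": 0,"rx": 0,"ry": 0,"rz": 0.08},
    {"claw": 0.32,"dx": 0.02,"dy": -0.48,"dz": 0,"rx": 0,"ry": 0,"rz": 0.08},
    {"claw": 0.32,"dx": 0.02,"dy": -0.48,"dz": 0,"rx": 0,"ry": 0,"rz": 0.08},
    {"claw": 0.32,"dx": 0.02,"dy": -0.48,"dz": 0,"rx": 0,"ry": 0,"rz": 0.08},
    {"claw": 0.32,"dx": 0.02,"dy": -0.48,"dz": 0,"rx": 0,"ry": 0,"rz": 0.08},
    {"claw": 0.32,"dx": 0.02,"dy": -0.48,"dz": 0,"rx": 0,"ry": 0,"rz": 0.08},
    {"claw": 0.32,"dx": 0.02,"dy": -0.48,"dz": 0,"rx": 0,"ry": 0,"rz": 0.08},
    {"claw": 0.32,"dx": 0.02,"dy": -0.48,"dz": 0,"rx": 0,"ry": 0,"rz": 0.08},
    {"claw": 0.32,"dx": 0.02,"dy": -0.48,"dz": 0,"rx": 0,"ry": 0,"rz": 0.08},
    {"claw": 0.32,"dx": 0.02,"dy": -0.48,"dz": 0,"rx": 0,"ry": 0,"rz": 0.08},
    {"claw": 0.32,"dx": 0,"dy": 0,"dz": 0,"rx": 0,"ry": 0,"rz": 0}
  ]
}}

```text
time: 5.65
tcp_pos: [0.5387, 0.1568, 0.0667]
eef_rot: [3.135, -0.0, 1.461]
contact_force: [4.0, -2.8, -1.7]
width: 0.343
grip_force: 2.2
```

Emit:
{"api": "drive_tool", "payload": {
  "increments": [
    {"claw": 0.32,"dx": 0.02,"dy": -0.48,"dz": 0,"rx": 0,"ry": 0,"rz": 0.08},
    {"claw": 0.32,"dx": 0.02,"dy": -0.48,"dz": 0,"rx": 0,"ry": 0,"rz": 0.08},
    {"claw": 0.32,"dx": 0.02,"dy": -0.48,"dz": 0,"rx": 0,"ry": 0,"rz": 0.08},
    {"claw": 0.32,"dx": 0.02,"dy": -0.48,"dz": 0,"rx": 0,"ry": 0,"rz": 0.08},
    {"claw": 0.32,"dx": 0.02,"dy": -0.48,"dz": 0,"rx": 0,"ry": 0,"rz": 0.08},
    {"claw": 0.32,"dx": 0.02,"dy": -0.48,"dz": 0,"rx": 0,"ry": 0,"rz": 0.08},
    {"claw": 0.32,"dx": 0.02,"dy": -0.48,"dz": 0,"rx": 0,"ry": 0,"rz": 0.08},
    {"claw": 0.32,"dx": 0.02,"dy": -0.48,"dz": 0,"rx": 0,"ry": 0,"rz": 0.08},
    {"claw": 0.32,"dx": 0.02,"dy": -0.48,"dz": 0,"rx": 0,"ry": 0,"rz": 0.08},
    {"claw": 0.32,"dx": 0.02,"dy": -0.48,"dz": 0,"rx": 0,"ry": 0,"rz": 0.08},
    {"claw": 0.32,"dx": 0.02,"dy": -0.48,"dz": 0,"rx": 0,"ry": 0,"rz": 0.08},
    {"claw": 0.32,"dx": 0.02,"dy": -0.48,"dz": 0,"rx": 0,"ry": 0,"rz": 0.08},
    {"claw": 0.32,"dx": 0.02,"dy": -0.48,"dz": 0,"rx": 0,"ry": 0,"rz": 0.08},
    {"claw": 0.32,"dx": 0.02,"dy": -0.48,"dz": 0,"rx": 0,"ry": 0,"rz": 0.08},
    {"claw": 0.32,"dx": 0.02,"dy": -0.48,"dz": 0,"rx": 0,"ry": 0,"rz": 0.08},
    {"claw": 0.32,"dx": 0.02,"dy": -0.48,"dz": 0,"rx": 0,"ry": 0,"rz": 0.08},
    {"claw": 0.32,"dx": 0.02,"dy": -0.48,"dz": 0,"rx": 0,"ry": 0,"rz": 0.08},
    {"claw": 0.32,"dx": 0.02,"dy": -0.48,"dz": 0,"rx": 0,"ry": 0,"rz": 0.08},
    {"claw": 0.32,"dx": 0,"dy": 0,"dz": 0,"rx": 0,"ry": 0,"rz": 0}
  ]
}}

```text
time: 7.23
tcp_pos: [0.4807, 0.2146, 0.0662]
eef_rot: [3.14, 0.002, 0.022]
contact_force: [-1.6, -4.5, 2.1]
width: 0.341
grip_force: 2.0
```

Emit:
{"api": "drive_tool", "payload": {
  "increments": [
    {"claw": 0.32,"dx": 0,"dy": -0.3,"dz": 0,"rx": 0,"ry": 0,"rz": 0.01},
    {"claw": 0.32,"dx": 0,"dy": -0.3,"dz": 0,"rx": 0,"ry": 0,"rz": 0.01},
    {"claw": 0.32,"dx": 0,"dy": -0.3,"dz": 0,"rx": 0,"ry": 0,"rz": 0},
    {"claw": 0.32,"dx": 0,"dy": 0,"dz": 0,"rx": 0,"ry": 0,"rz": 0},
    {"claw": 0.32,"dx": 0,"dy": 0,"dz": 0,"rx": 0,"ry": 0,"rz": 0},
    {"claw": 0.32,"dx": 0,"dy": 0.6,"dz": 0,"rx": 0,"ry": 0,"rz": 0},
    {"claw": 0.32,"dx": 0,"dy": 0,"dz": 0,"rx": 0,"ry": 0,"rz": 0},
    {"claw": 0.32,"dx": 0,"dy": 0,"dz": -2,"rx": 0,"ry": 0,"rz": 0},
    {"claw": 0.32,"dx": 0,"dy": 0,"dz": -2,"rx": 0,"ry": 0,"rz": 0},
    {"claw": 0.32,"dx": 0,"dy": 0,"dz": -2,"rx": 0,"ry": 0,"rz": 0},
    {"claw": 0.32,"dx": 0,"dy": 0,"dz": -1,"rx": 0,"ry": 0,"rz": 0},
    {"claw": 1,"dx": -1.15,"dy": 3.1,"dz": 0,"rx": 0,"ry": 0,"rz": 0},
    {"claw": 1,"dx": -1.15,"dy": 3.1,"dz": 0,"rx": 0,"ry": 0,"rz": 0},
    {"claw": 1,"dx": -1.15,"dy": 3.1,"dz": 0,"rx": 0,"ry": 0,"rz": 0},
    {"claw": 1,"dx": -1.15,"dy": 3.1,"dz": 0,"rx": 0,"ry": 0,"rz": 0},
    {"claw": 1,"dx": 0,"dy": 0,"dz": 0,"rx": 0,"ry": 0,"rz": 0},
    {"claw": 1,"dx": 0,"dy": 0,"dz": 0,"rx": 0,"ry": 0,"rz": 0}
  ]
}}

```text
time: 8.65
tcp_pos: [0.4363, 0.0932, 0.1351]
eef_rot: [3.141, -0.0, 0.003]
contact_force: [-0.2, 0.6, -0.0]
width: 0.0
grip_force: 0.0
```

```bash
python3 - <<'E'
from h import *
im,d=arm.read_camera('side'); 
cv2.imwrite('pics/c3.png',cv2.resize(im[215:395,185:410],None,fx=3.4,fy=3.3)[...,::-1])
hsv=cv2.cvtColor(im,cv2.COLOR_RGB2HSV);m=((hsv[...,0]<6)|(hsv[...,0]>174))&(hsv[...,1]>180)&(hsv[...,2]>90); m[:250]=0; m[:,:200]=0
v,u=np.nonzero(m); print(u.min(),u.max(),v.min(),v.max())
print('expected pin top', proj('side',(.482,.2168,.086)),'bottom',proj('side',(.482,.2168,.041)),arm.state()['tcp_pos'])
E
```

```text
404 404 255 255
expected pin top [275.48478515 265.25705699] bottom [276.16649703 285.82873809] [0.43717828 0.09496059 0.13502041]
```

View pics/c3.png

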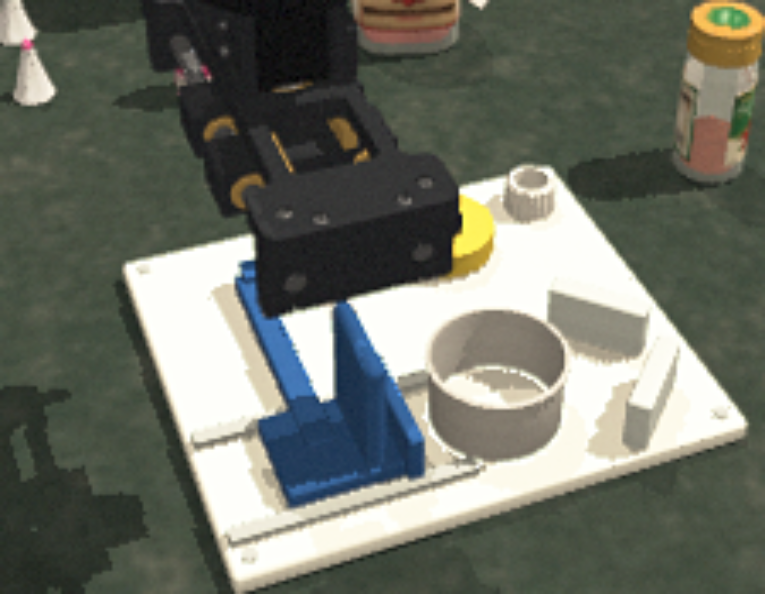

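The gripper hides the lever in this view, and the cutter is untouched. I'll measure the pin from the wrist and top cameras.

```bash
python3 - <<'E'
from h import *
for n in ('wrist','top'):
    C=cam(n); im,d=arm.read_camera(n)
    hsv=cv2.cvtColor(im,cv2.COLOR_RGB2HSV);m=((hsv[...,0]<6)|(hsv[...,0]>174))&(hsv[...,1]>180)&(hsv[...,2]>90)
    k,l,st,ce=cv2.connectedComponentsWithStats(m.astype('uint8'))
    print(n,'exp',proj(n,(.482,.2168,.086),C))
    for i in range(1,k):
        if st[i,4]>8: print(st[i],ce[i],ray(n,ce[i],.08,C))
    cv2.imwrite(f'pics/{n}4.png',im[...,::-1])
E
```

```text
wrist exp [ 59.60797379 177.89170601]
[  49  158   73   38 1510] [ 80.11258278 174.55033113] [0.48295196 0.21027898 0.08      ]
top exp [335.47459102 281.52573481]
[332 279   7   7  30] [334.96666667 282.13333333] [0.48084106 0.21758696 0.08      ]
```

The pin is at (0.481, 0.2175), so the cam is at its low point. Lowering behind the push plate and pushing next.

Emit:
{"api": "drive_tool", "payload": {
  "increments": [
    {"claw": 1,"dx": -0.2,"dy": -0.1,"dz": 2,"rx": 0,"ry": 0,"rz": 0},
    {"claw": 1,"dx": 0,"dy": 0,"dz": 2,"rx": 0,"ry": 0,"rz": 0},
    {"claw": 1,"dx": 0,"dy": 0,"dz": 2,"rx": 0,"ry": 0,"rz": 0},
    {"claw": 1,"dx": 0,"dy": 0,"dz": 2,"rx": 0,"ry": 0,"rz": 0},
    {"claw": 1,"dx": 0,"dy": 0,"dz": 0,"rx": 0,"ry": 0,"rz": 0},
    {"claw": 1,"dx": 0,"dy": 0,"dz": 0,"rx": 0,"ry": 0,"rz": 0}
  ]
}}

```text
time: 9.3
tcp_pos: [0.4343, 0.0969, 0.0541]
eef_rot: [-3.141, 0.001, 0.009]
contact_force: [-0.4, 0.5, 0.3]
width: 0.001
grip_force: 0.0
```

Emit:
{"api": "drive_tool", "payload": {
  "increments": [
    {"claw": 1,"dx": 0.4,"dy": 0,"dz": 0,"rx": 0,"ry": 0,"rz": 0},
    {"claw": 1,"dx": 0.4,"dy": 0,"dz": 0,"rx": 0,"ry": 0,"rz": 0},
    {"claw": 1,"dx": 0.4,"dy": 0,"dz": 0,"rx": 0,"ry": 0,"rz": 0},
    {"claw": 1,"dx": 0.4,"dy": 0,"dz": 0,"rx": 0,"ry": 0,"rz": 0},
    {"claw": 1,"dx": 0.4,"dy": 0,"dz": 0,"rx": 0,"ry": 0,"rz": 0},
    {"claw": 1,"dx": 0.4,"dy": 0,"dz": 0,"rx": 0,"ry": 0,"rz": 0},
    {"claw": 1,"dx": 0.4,"dy": 0,"dz": 0,"rx": 0,"ry": 0,"rz": 0},
    {"claw": 1,"dx": 0.4,"dy": 0,"dz": 0,"rx": 0,"ry": 0,"rz": 0},
    {"claw": 1,"dx": 0,"dy": 0,"dz": 0,"rx": 0,"ry": 0,"rz": 0}
  ]
}}

```text
time: 10.05
tcp_pos: [0.4676, 0.096, 0.0547]
eef_rot: [-3.142, -0.001, 0.006]
contact_force: [-1.8, 0.2, 0.5]
width: 0.005
grip_force: 0.7
```

Emit:
{"api": "drive_tool", "payload": {
  "increments": [
    {"claw": 1,"dx": 0.3,"dy": 0,"dz": 0,"rx": 0,"ry": 0,"rz": 0},
    {"claw": 1,"dx": 0.3,"dy": 0,"dz": 0,"rx": 0,"ry": 0,"rz": 0},
    {"claw": 1,"dx": 0.3,"dy": 0,"dz": 0,"rx": 0,"ry": 0,"rz": 0},
    {"claw": 1,"dx": 0.3,"dy": 0,"dz": 0,"rx": 0,"ry": 0,"rz": 0},
    {"claw": 1,"dx": 0.3,"dy": 0,"dz": 0,"rx": 0,"ry": 0,"rz": 0},
    {"claw": 1,"dx": 0.3,"dy": 0,"dz": 0,"rx": 0,"ry": 0,"rz": 0},
    {"claw": 1,"dx": 0.3,"dy": 0,"dz": 0,"rx": 0,"ry": 0,"rz": 0},
    {"claw": 1,"dx": 0.3,"dy": 0,"dz": 0,"rx": 0,"ry": 0,"rz": 0},
    {"claw": 1,"dx": 0.3,"dy": 0,"dz": 0,"rx": 0,"ry": 0,"rz": 0},
    {"claw": 1,"dx": 0.3,"dy": 0,"dz": 0,"rx": 0,"ry": 0,"rz": 0},
    {"claw": 1,"dx": 0,"dy": 0,"dz": 0,"rx": 0,"ry": 0,"rz": 0}
  ]
}}

```text
time: 10.97
tcp_pos: [0.4975, 0.0962, 0.0546]
eef_rot: [3.142, -0.001, 0.007]
contact_force: [-2.1, -0.1, -1.0]
width: 0.004
grip_force: 0.7
```

Emit:
{"api": "drive_tool", "payload": {
  "increments": [
    {"claw": 1,"dx": 0.15,"dy": 0,"dz": 0,"rx": 0,"ry": 0,"rz": 0},
    {"claw": 1,"dx": 0.15,"dy": 0,"dz": 0,"rx": 0,"ry": 0,"rz": 0},
    {"claw": 1,"dx": 0.15,"dy": 0,"dz": 0,"rx": 0,"ry": 0,"rz": 0},
    {"claw": 1,"dx": 0,"dy": 0,"dz": 0,"rx": 0,"ry": 0,"rz": 0}
  ]
}}

```text
time: 11.3
tcp_pos: [0.5008, 0.0962, 0.0547]
eef_rot: [3.141, 0.001, 0.007]
contact_force: [-4.2, 0.4, 0.3]
width: 0.003
grip_force: 1.8
```

Emit:
{"api": "drive_tool", "payload": {
  "increments": [
    {"claw": 1,"dx": 0.15,"dy": 0,"dz": 0,"rx": 0,"ry": 0,"rz": 0},
    {"claw": 1,"dx": 0.15,"dy": 0,"dz": 0,"rx": 0,"ry": 0,"rz": 0},
    {"claw": 1,"dx": 0,"dy": 0,"dz": 0,"rx": 0,"ry": 0,"rz": 0},
    {"claw": 1,"dx": 0,"dy": 0,"dz": 0,"rx": 0,"ry": 0,"rz": 0}
  ]
}}

```text
time: 11.63
tcp_pos: [0.5007, 0.0961, 0.0547]
eef_rot: [3.141, 0.006, 0.007]
contact_force: [-7.9, 0.5, 7.0]
width: 0.007
grip_force: 4.3
```

Emit:
{"api": "drive_tool", "payload": {
  "increments": [
    {"claw": 1,"dx": 0.15,"dy": 0,"dz": 0,"rx": 0,"ry": 0,"rz": 0},
    {"claw": 1,"dx": 0.15,"dy": 0,"dz": 0,"rx": 0,"ry": 0,"rz": 0},
    {"claw": 1,"dx": 0,"dy": 0,"dz": 0,"rx": 0,"ry": 0,"rz": 0},
    {"claw": 1,"dx": 0,"dy": 0,"dz": 0,"rx": 0,"ry": 0,"rz": 0}
  ]
}}

```text
time: 11.97
tcp_pos: [0.5006, 0.0961, 0.0546]
eef_rot: [3.14, 0.012, 0.008]
contact_force: [-13.9, 0.1, 11.0]
width: 0.002
grip_force: 6.8
```

Stalled firmly at 0.5007, probably home. I'll back off, clear the view and check.

Emit:
{"api": "drive_tool", "payload": {
  "increments": [
    {"claw": 1,"dx": -1,"dy": 0,"dz": 0,"rx": 0,"ry": 0,"rz": 0},
    {"claw": 1,"dx": -1.5,"dy": 0,"dz": 0,"rx": 0,"ry": 0,"rz": 0},
    {"claw": 1,"dx": -0.5,"dy": 0,"dz": -1,"rx": 0,"ry": 0,"rz": 0},
    {"claw": 1,"dx": 0,"dy": 0,"dz": -3,"rx": 0,"ry": 0,"rz": 0},
    {"claw": 1,"dx": 0,"dy": 0,"dz": -3,"rx": 0,"ry": 0,"rz": 0},
    {"claw": 1,"dx": 0,"dy": 0,"dz": -3,"rx": 0,"ry": 0,"rz": 0},
    {"claw": 1,"dx": 0,"dy": 3,"dz": -3,"rx": 0,"ry": 0,"rz": 0},
    {"claw": 1,"dx": 0,"dy": 3,"dz": 0,"rx": 0,"ry": 0,"rz": 0},
    {"claw": 1,"dx": 0,"dy": 3,"dz": 0,"rx": 0,"ry": 0,"rz": 0},
    {"claw": 1,"dx": 0,"dy": 3,"dz": 0,"rx": 0,"ry": 0,"rz": 0},
    {"claw": 1,"dx": 0,"dy": 3,"dz": 0,"rx": 0,"ry": 0,"rz": 0},
    {"claw": 1,"dx": 0,"dy": 3,"dz": 0,"rx": 0,"ry": 0,"rz": 0},
    {"claw": 1,"dx": 0,"dy": 3,"dz": 0,"rx": 0,"ry": 0,"rz": 0},
    {"claw": 1,"dx": 0,"dy": 3,"dz": 0,"rx": 0,"ry": 0,"rz": 0},
    {"claw": 1,"dx": 0,"dy": 3,"dz": 0,"rx": 0,"ry": 0,"rz": 0},
    {"claw": 1,"dx": 0,"dy": 3,"dz": 0,"rx": 0,"ry": 0,"rz": 0},
    {"claw": 1,"dx": 0,"dy": 0,"dz": 0,"rx": 0,"ry": 0,"rz": 0}
  ]
}}

```text
time: 13.38
tcp_pos: [0.4796, -0.2121, 0.1856]
eef_rot: [3.134, -0.005, -0.003]
contact_force: [0.5, -0.9, 0.5]
width: 0.011
grip_force: 0.0
```

```bash
python3 - <<'E'
from h import *
im,d=arm.read_camera('top')
cv2.imwrite('pics/c5.png',cv2.resize(im[208:332,302:418],None,fx=4.8,fy=4.8,interpolation=cv2.INTER_CUBIC)[...,::-1])
J=np.array([.5168,.1565])
def tc(x,y,z): p=proj('top',(J[0]+x,J[1]+y,z)); return (p+.5-[302,208])*4.8-.5
print('cutter rim ctr exp',tc(.055,-.06,.05),'roller exp',tc(-.0025,.06,.034),'plate top',[tc(-.0565-.0065+.06+.005,-.06,.086)])
print(arm.state()['tcp_pos'])
E
```

```text
cutter rim ctr exp [395.08631306 176.3604095 ] roller exp [155.11909768 294.82435296] plate top [array([408.41018408, 277.21160676])]
[ 0.4797031  -0.20832022  0.18536511]
```

View pics/c5.png

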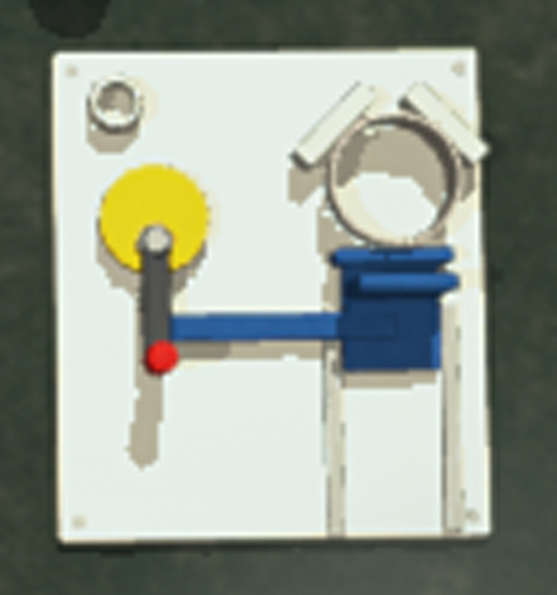

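Top crop: the lever points straight back (pin at 162,357). The cutter is about 2 mm short of its seat (392,180 against 395,176), and the push plate is at y 282 against 277 expected. That is borderline, so I'll measure more closely with the wrist camera.

Emit:
{"api": "drive_tool", "payload": {
  "increments": [
    {"claw": 1,"dx": 0,"dy": -3.1,"dz": -1,"rx": 0,"ry": 0,"rz": 0},
    {"claw": 1,"dx": 0,"dy": -3.1,"dz": -1,"rx": 0,"ry": 0,"rz": 0},
    {"claw": 1,"dx": 0,"dy": -3.1,"dz": -1,"rx": 0,"ry": 0,"rz": 0},
    {"claw": 1,"dx": 0,"dy": -3.1,"dz": 0,"rx": 0,"ry": 0,"rz": 0},
    {"claw": 1,"dx": 0,"dy": -3.1,"dz": 0,"rx": 0,"ry": 0,"rz": 0},
    {"claw": 1,"dx": 0,"dy": -3.1,"dz": 0,"rx": 0,"ry": 0,"rz": 0},
    {"claw": 1,"dx": 0,"dy": -3.1,"dz": 0,"rx": 0,"ry": 0,"rz": 0},
    {"claw": 1,"dx": 0,"dy": -3.1,"dz": 0,"rx": 0,"ry": 0,"rz": 0},
    {"claw": 1,"dx": 0,"dy": -3.1,"dz": 0,"rx": 0,"ry": 0,"rz": 0},
    {"claw": 1,"dx": 0,"dy": -3.1,"dz": 0,"rx": 0,"ry": 0,"rz": 0},
    {"claw": 1,"dx": 0,"dy": 0,"dz": 0,"rx": 0,"ry": 0,"rz": 0},
    {"claw": 1,"dx": 0,"dy": 0,"dz": 0,"rx": 0,"ry": 0,"rz": 0}
  ]
}}

```text
time: 14.43
tcp_pos: [0.4769, 0.1101, 0.2147]
eef_rot: [-3.14, -0.002, 0.013]
contact_force: [-0.4, -0.6, -0.3]
width: 0.003
grip_force: 0.0
```

```bash
python3 - <<'E'
from h import *
C=cam('wrist');im,d=arm.read_camera('wrist'); np.savez('w2.npz',im=im,K=C[0],R=C[1],c=C[2])
o=im.copy()
J=np.array([.5168,.1565])
def L(x,y,z): return proj('wrist',(J[0]+x,J[1]+y,z),C)
a=np.linspace(0,6.28,60)
for z,r in ((.05,.0335),):
    cv2.polylines(o,[np.int32([L(.055+r*np.cos(t),-.06+r*np.sin(t),z) for t in a])],True,(255,0,0))
for p in [(.125,.11),(.125,-.11),(-.125,-.11),(-.125,.11)]: cv2.circle(o,tuple(np.int32(L(*p,.012))),3,(255,0,255),1)
cv2.circle(o,tuple(np.int32(L(-.0025,.06,.034))),4,(255,0,0),1); cv2.circle(o,tuple(np.int32(L(.025,.06,.042))),4,(255,0,0),1)
cv2.imwrite('pics/w2.png',cv2.resize(o,(800,600))[...,::-1])
print(arm.state()['tcp_pos'],L(.055,-.06,.05))
E
```

```text
[0.47691901 0.10781679 0.21467391] [332.97582642  91.47753936]
```

View pics/w2.png

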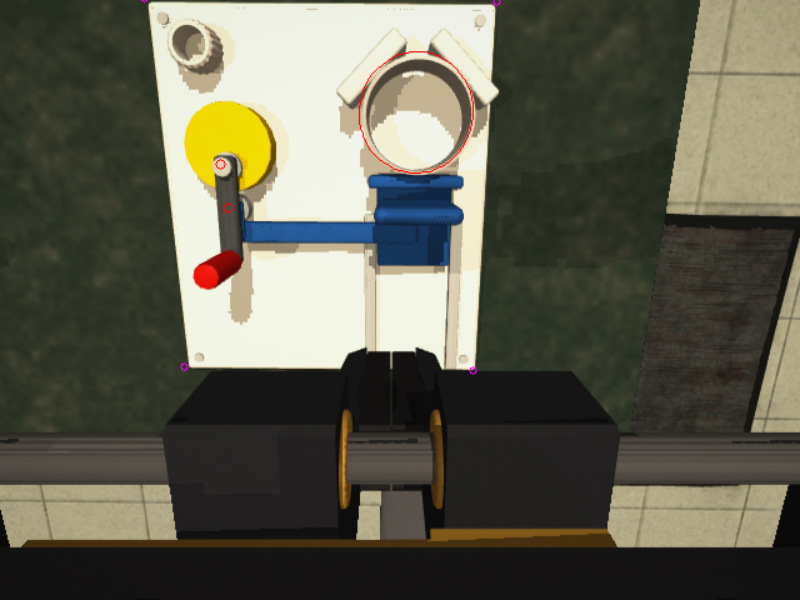

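The cutter rim coincides with the predicted seat circle (416,113) and touches both jaws. The roller row also matches the home position, and the lever points straight back. Handing in.

```bash
python3 -c "
from bench import arm
print(arm.job_done())"
```

```text
the job is handed in; nothing more can be done
None
```

The job is handed in and no verdict came back: the cam lever points straight back over the roller, the pusher was pushed to a firm stop, and in the last picture the cutter sits in the V-stop touching both jaws. Final travel was not read directly: the top view put it at only about 58 mm, but the firm stop and the wrist view point to fully home.

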